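# Hold a loupe in focus over a culture dish

### The job

A dropper bottle has been left standing on the closed culture dish of the inspection stand: set it upright on the open bench, off the stand. Then take the loupe by its handle and hold it level with its lens centred over the dish, at the height marked by the tip of the pointer on the post, and finish still holding it there, touching nothing else with it. Do not shift the pointer, and leave the slide box and the loose cup lid where they are.

Things in the scene. Friction and masses are not known exactly. Their poses are not given: they have to be found in the camera images.
- stand: Fixed inspection stand, on the left or right of the bench. Aluminium base, top 8 mm above the bench, x -65 to +135 mm, y -65 to +65 mm in this frame; a fixed closed dish (59 mm wide, lid 23 mm above the bench) sits in its low black ring. Origin on the bench under the dish centre, z up. A steel post, 10 mm thick, 176 mm high, stands at x = +105 mm; its pointer points to -x, at the dish.
- dish_center (a point): Centre of the top of the dish's lid, 23 mm above the bench. Axes as the stand's.
- pointer_tip (a point): Tip of the dark focus pointer, on a black collar (20 mm wide, small clamp knob behind) clamped on the post. It lies 58 mm from the dish's axis, on the post's side; its height varies from 90 to 140 mm above the bench and marks where the middle of the lens must be held. The collar slides if pushed up or down with more than about 8 N.
- bottle_center (a point): Brown dropper bottle with a black dropper cap, 37 mm wide, 88 mm high, about 50 g, loose; straight body to about 60 mm above its foot, cap 22 mm wide. Starts upright on the dish, within a few mm of its centre. The point is on its axis, half-way up (44 mm above its foot); z along its axis. The bench is open up to 0.42 m left and right of the robot's midline, 0.42 to 0.52 m ahead.
- loupe_lens (a point): Centre of the loupe's clear lens, at half its thickness, 7 mm above the bench as it lies flat. Loose, about 90 g: black round frame 68 mm wide and 14 mm thick, with a straight black handle that points to -x of this frame; z is the lens's axis (up as it lies).
- loupe_grip (a point): Point in the loupe's handle, 85 mm from the lens centre along its -x, 10 mm above the bench as it lies, near the balance point. Handle 22 mm wide (y), 20 mm thick (z), 90 mm long, from 45 to 135 mm from the lens centre; axes as the lens's.
- slide_box: Bystander: blue closed slide box 68 x 98 x 30 mm, loose, at the middle of the bench. Origin at the centre of its underside.
- cup_lid: Bystander: round yellow screw lid, 59 mm wide, 12 mm high, loose, lying at the middle of the bench. Origin at the centre of its underside.

How it is judged:
On the way, in this order (a step that is already met when the one before it is completed fails the run):
1. the bottle stands upright on the bench, off the stand, let go (height (world z) of bottle_center below 0.049 m and angle between bottle_center's own z axis and vertical below 0.1 rad and contact force between bottle and stand below 0.1 N and contact force between each of the arm, the fingers and bottle below 0.1 N), for 0.2 s.
2. the loupe is lifted clear of the bench (height (world z) of loupe_lens above 0.04 m and contact force between the fingers and loupe above 1 N), for 0.2 s.
At the end, for the whole second after the job is handed in: Loupe held still in the fingers: lens within 12 mm of the dish's axis, within 8 mm of the pointer tip's height, within 7 degrees of level, touching neither stand nor bottle; bottle upright on the bench, off the stand, let go (all of step 1 and horizontal distance between loupe_lens and dish_center below 0.012 m and z of loupe_lens in the frame of pointer_tip between -0.008 and 0.008 m and angle between loupe_lens's own z axis and vertical below 0.12 rad and contact force between the fingers and loupe above 1 N and contact force between loupe and stand below 0.1 N and contact force between loupe and bottle below 0.1 N and linear speed of each of loupe, bottle below 0.02 m/s and angular speed of loupe below 0.2 rad/s); the arm keeps its last pose, push and grip.
It fails at once if the pointer is shifted by more than 5 mm (distance of pointer_tip from where it was at the start of the episode above 0.005 m).
It fails at once if the slide box or the cup lid is moved by more than 20 mm (distance of any of slide_box, cup_lid from where it was at the start of the episode above 0.02 m).
It fails at once if the bottle is tipped over (angle between bottle_center's own z axis and vertical above 0.8 rad).
It also fails if it takes over 64 s, if anything falls off the work surface, if the arm or the gripper's body presses on something with over 40 N, if the wrist force passes 120 N, or if a joint passes its speed limit or range.

### The arm

A 7-joint arm with a two-finger parallel gripper is mounted at the origin on a cart in front of the work surface, level with it; the furniture and walls round the work are solid. World frame = base frame: x ahead of the robot, y to its left, z up, the work surface at z = 0. Lengths are in m, angles in rad, forces in N, time in s.
With the tool pointing down it reaches from about 0.425 to 0.925 m from the base axis. Payload 6.8 kg.
Tool frame: the origin (TCP) lies on the mounting face of the last link; the fingertips stand 173 mm ahead of it and the grasp point (between the pads) lies 155 mm ahead of it; z points along the fingers, y is the direction in which the jaws open and shut (so a half turn about z gives the same grasp; the last joint's range is limited). The gripper opens to 85 mm and grips with 20 to 120 N. Pads are 22 mm wide; open, the fingers measure 114 mm over their backs; the gripper's body (76 mm by 85 mm) begins 54 mm behind the grasp point. The pads swing forward as they close: fully open they stand 13 mm farther back than shut.
Start: joints at [1.23, 0.477, 0.022, 1.555, -0.011, 1.109, -0.083], TCP at [0.156, -0.657, 0.405] pointing down, gripper open.
Joint ranges: [-2.96, 2.96], [-0.34, 2.1], [-1.41, 1.46], [0.24, 2.44], [-1.37, 4.51], [0.17, 1.92], [-2.96, 2.96]. Speed limits (rad/s): [2.39, 2.39, 3.14, 3.14, 3.14, 3.14, 3.14].

### API

Orientations are given as a unit quaternion [w, x, y, z].
In Python, from station import sensors, read_camera, bot gives the robot as it stands. The module is installed in compiled form; this text tells all that it offers.
- The arm moves only by the tool play_rows, never from a script. Its argument "commands" is a list of rows, each a list of 4 numbers: the shift along the tool's x, y, z in m, then the turn about the tool's z in degrees. A call has 1 to 20 rows; each row shifts and turns the commanded pose from where the row before left it, along the tool's axes as they then stand; what a row does not reach is not made up. A row lasts 1/10 s, in which the tool goes at most 50 mm and 8.59 degrees, less where a joint would pass 70% of its speed; a pose out of reach is approached as far as the arm can. A call with a gripper value outside its range is refused whole. "claw" is the finger opening in m, from 0 to 0.0854, set as the call begins (left out, the last holds). The fingers move at their own pace and stop on an object; "force" is the grip in N (left out, the last holds). Time passes only in rows, so rows that do not move let the fingers close. It gives the time, the measured TCP pose, the force and the opening at its end, in the units of the state.
- sensors.get_obs(): the state, without advancing time (a new reading comes with each control period).
- read_camera(name): name is "scene" or "top" or "wrist"; returns a dict with "frame" (420x560x3 uint8, blue, green, red), "depth" (420x560 float32, m along the optical axis (not along the pixel's ray), 0 where there is no reading), "fx", "fy", "cx", "cy" (pixels), "rvec" (rotation vector, rad) and "tvec" (3), from world to camera coordinates, as OpenCV has them; the wrist camera has in their place "T_tool_cam" (4x4, takes a point from camera to tool coordinates, whose origin is the TCP and whose axes are the flange's). Camera axes: x right, y down, z forward; pixel columns grow to the right and rows downward; lengths in m; the calibration is good to about 2 mm. A picture is of the moment at which its call begins: read the wrist's pose just before it.
- bot.hand_in(): hands the job in, once; it reports no verdict.
The state is a dict: "t": time; "q": joint angles; "joint_vel": joint speeds; "joint_torque": joint torques, N m; "eef_pos": TCP position; "tool_rot": TCP orientation; "contact_force": force on the tool from outside, world axes, zero at the start; "torque": the same for the moment, N m; "gripper_width": opening from 0.0 (shut) to 1.0 (fully open).
Only numpy, scipy, OpenCV 4.12 (cv2) and the standard library are available. Lean on these libraries where they do the work, as an engineer would, in place of code of your own. Each camera call takes 0.05 s, during which the arm holds its last target.

## Working session

There is one attempt and no reset: what is moved stays moved. The work goes in short steps, Python scripts to look and compute and a tool call to move; the robot and the scene stay as the last step left them, time stands still between calls to the robot, and variables do not carry over. Pictures are saved under pics/ and viewed, and the job is handed in when it is done.

Besides the shell and the picture viewer there is one more tool, called after "Request:" by a JSON object that holds its "name" and its "arguments", one argument or row to a line. play_rows: Moves the arm, as the interface text tells. Its arguments: {"type":"object","properties":{"commands":{"type":"array"},"claw":{"type":"number"},"force":{"type":"number"}},"required":["commands"]}

```bash
mkdir -p pics; cat > h.py <<'E'
import numpy as np,cv2
from station import sensors, read_camera, bot
from scipy.spatial.transform import Rotation as R
def pose():
    o=sensors.get_obs(); q=np.array(o['tool_rot']); T=np.eye(4); T[:3,:3]=R.from_quat(q[[1,2,3,0]]).as_matrix(); T[:3,3]=o['eef_pos']; return T,o
def cam(n):
    T,o=pose(); c=read_camera(n)
    if 'rvec' in c:
        Rm=cv2.Rodrigues(np.array(c['rvec'],float))[0]; W=np.eye(4); W[:3,:3]=Rm.T; W[:3,3]=-Rm.T@np.array(c['tvec']).ravel()
    else: W=T@np.array(c['T_tool_cam'])
    c['W']=W; return c
def pt(c,u,v,d=None):
    if d is None: d=c['depth'][int(round(v)),int(round(u))]
    p=np.array([(u-c['cx'])/c['fx']*d,(v-c['cy'])/c['fy']*d,d,1]); return (c['W']@p)[:3]
def ptz(c,u,v,z):
    o=c['W'][:3,3]; r=pt(c,u,v,1.)-o; return o+r*(z-o[2])/r[2]
def cloud(c):
    v,u=np.mgrid[:420,:560]; d=c['depth']; p=np.stack([(u-c['cx'])/c['fx']*d,(v-c['cy'])/c['fy']*d,d],-1); return p@c['W'][:3,:3].T+c['W'][:3,3]
E
python3 - <<'E'
from h import *
T,o=pose();print({k:np.round(v,3) for k,v in o.items()});print(T.round(3))
for n in('scene','top','wrist'):
    c=cam(n);cv2.imwrite(f'pics/{n}0.png',c['frame']);np.savez(f'{n}0.npz',**c);print(n,c['W'].round(3),c['fx'],c['cx'],c['cy'])
E
```

```text
{'t': np.float64(0.0), 'q': array([ 1.23 ,  0.478,  0.022,  1.556, -0.011,  1.109, -0.083]), 'joint_vel': array([ 0.001,  0.002,  0.001, -0.   ,  0.   , -0.002, -0.001]), 'joint_torque': array([-0.0000e+00, -5.9645e+01,  1.6080e+00, -2.8119e+01,  1.2000e-02,
        9.0000e-03, -0.0000e+00]), 'eef_pos': array([ 0.156, -0.657,  0.404]), 'tool_rot': array([-0.001,  0.993,  0.116, -0.   ]), 'contact_force': array([ 0.213, -0.631, -0.399]), 'torque': array([ 0.039, -0.011, -0.004]), 'gripper_width': np.float64(1.0)}
[[ 0.973  0.231 -0.001  0.156]
 [ 0.231 -0.973  0.002 -0.657]
 [-0.    -0.002 -1.     0.404]
 [ 0.     0.     0.     1.   ]]
scene [[ 0.764 -0.299  0.571  0.103]
 [-0.645 -0.344  0.682 -0.612]
 [-0.007 -0.89  -0.456  0.511]
 [ 0.     0.     0.     1.   ]] 384.6895917916171 284.62438711606643 209.0497913264642
top [[-0.015 -0.996  0.088  0.504]
 [-1.     0.015  0.004  0.004]
 [-0.006 -0.088 -0.996  1.117]
 [ 0.     0.     0.     1.   ]] 410.348250588696 278.8254530717648 214.8487371640877
wrist [[ 0.23  -0.939 -0.257  0.22 ]
 [-0.973 -0.223 -0.06  -0.641]
 [-0.001  0.264 -0.965  0.373]
 [ 0.     0.     0.     1.   ]] 361.3059567511648 279.6126635170401 211.4908494427863
```

View pics/scene0.png

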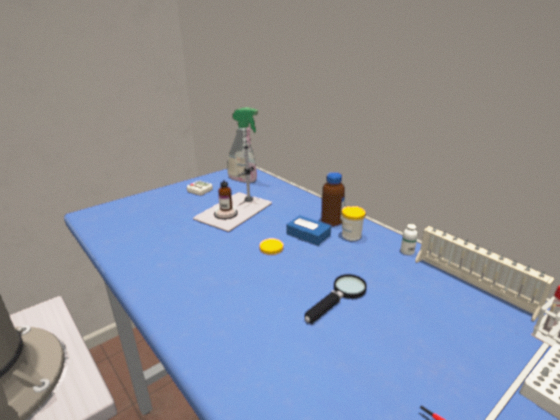

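View pics/top0.png

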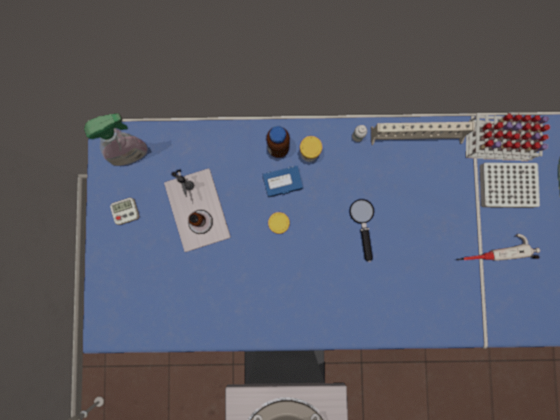

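```bash
python3 - <<'E'
from h import *
a=cv2.imread('pics/top0.png')
l=cv2.resize(a[155:265,150:250],None,fx=5,fy=5,interpolation=cv2.INTER_CUBIC)
r=cv2.resize(a[190:270,335:385],None,fx=5.5,fy=5.5,interpolation=cv2.INTER_CUBIC)
o=np.zeros((560,785,3),np.uint8);o[:550,:500]=l;o[:440,505:505+275]=r
cv2.imwrite('pics/crop1.png',o)
b=cv2.imread('pics/scene0.png')
cv2.imwrite('pics/crop2.png',cv2.resize(b[120:250,180:320],None,fx=4.5,fy=4.5,interpolation=cv2.INTER_CUBIC))
E
```

```text
(no output)
```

View pics/crop1.png

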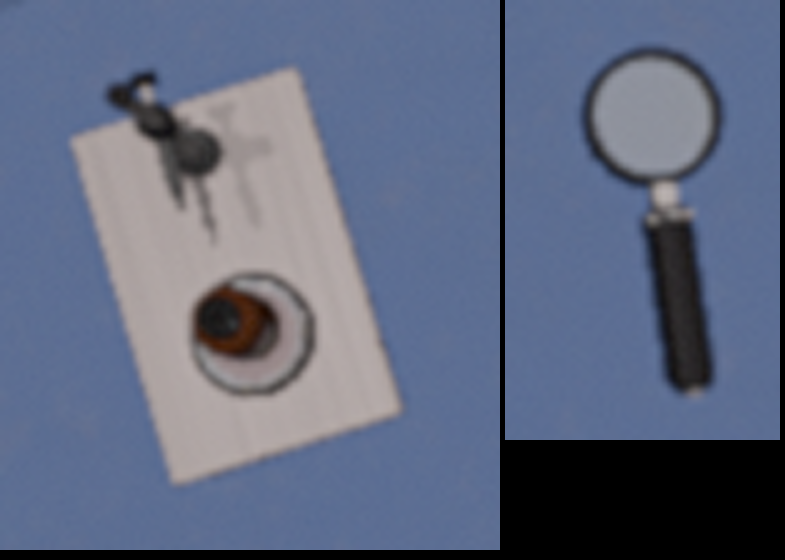

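View pics/crop2.png

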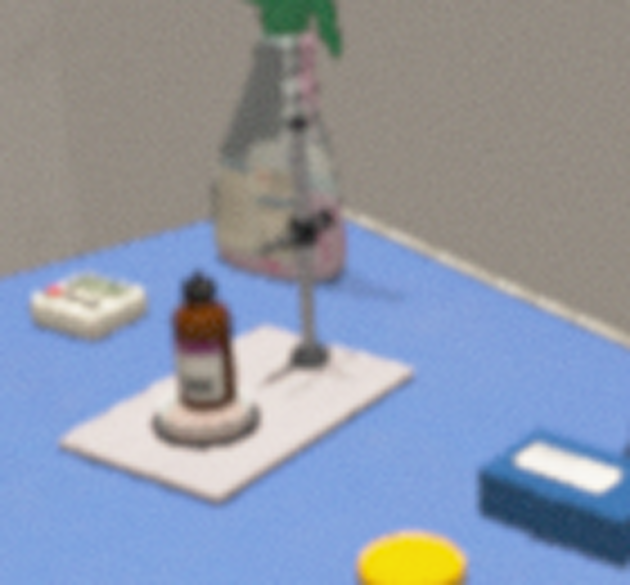

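View pics/wrist0.png

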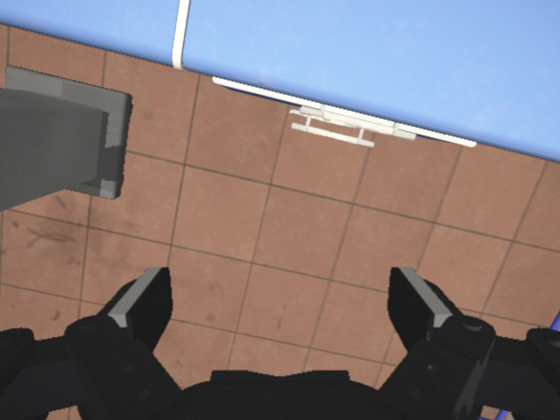

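```bash
cat >> h.py <<'E'
def load(f): return {k:(v if v.shape else float(v)) for k,v in np.load(f).items()}
def proj(c,p):
    q=np.linalg.inv(c['W'])@np.append(p,1); return np.array([q[0]/q[2]*c['fx']+c['cx'],q[1]/q[2]*c['fy']+c['cy']])
E
python3 - <<'E'
from h import *
c=load('top0.npz'); s=load('scene0.npz')
f=lambda x,y:(150+x/5-.4,155+y/5-.4)
co=np.array([ptz(c,*f(*k),.008) for k in[(72,140),(297,68),(400,410),(172,485)]])
print('corners',co.round(4)); print([np.linalg.norm(co[i]-co[i-1]).round(4) for i in range(4)])
ax=((co[0]+co[1])-(co[2]+co[3]))/2; yaw=np.arctan2(ax[1],ax[0]); x=np.array([np.cos(yaw),np.sin(yaw),0])
y=np.array([-x[1],x[0],0]); O=co.mean(0)-.035*x; O[2]=0
print('yaw',np.degrees(yaw),'O',O,'ring',ptz(c,*f(254,333),.016))
print('plate mid2 depth',pt(c,*f(330,333)), 'cap', pt(c,*f(218,316)))
# bottle cap
print('cap ptz',ptz(c,*f(218,316),.023+.088))
for z in(.09,.1,.11,.12,.13,.14): print(z,'tip top',proj(c,O+.058*x+[0,0,z]).round(1),'scene',proj(s,O+.058*x+[0,0,z]).round(1), ((proj(c,O+.058*x+[0,0,z])+.4-[150,155])*5).round(), ((proj(s,O+.058*x+[0,0,z])+.4-[180,120])*4.5).round())
g=lambda a,b:(335+(a-505)/5.5-.4,190+b/5.5-.4)
L=ptz(c,*g(652,116),.01); H=ptz(c,*g(690,380),.012); H0=ptz(c,*g(668,220),.015)
print('lens',L,'hend',H,'hstart',H0,np.linalg.norm(L-H),np.linalg.norm(L-H0),np.degrees(np.arctan2(*(L-H)[[1,0]])))
print('depth lens rim etc',pt(c,*g(680,300)))
for n,u,v,z in(('lid',278,223,.012),('box',283,181,.03)): print(n,ptz(c,u,v,z))
E
```

```text
corners [[0.6951 0.3221 0.008 ]
 [0.7331 0.1989 0.008 ]
 [0.5448 0.1431 0.008 ]
 [0.5062 0.2662 0.008 ]]
[np.float64(0.197), np.float64(0.1289), np.float64(0.1964), np.float64(0.129)]
yaw 16.492976263793963 O [0.58626611 0.22267159 0.        ] ring [0.58711711 0.22062775 0.016     ]
plate mid2 depth [0.58732681 0.18141388 0.00507482] cap [0.58859421 0.21980265 0.11068537]
cap ptz [0.58856763 0.21973532 0.111     ]
0.09 tip top [187.4 197.5] scene [236.8 180.6] [189. 215.] [257. 274.]
0.1 tip top [186.5 197. ] scene [236.6 177.3] [184. 212.] [256. 259.]
0.11 tip top [185.5 196.5] scene [236.3 173.9] [180. 209.] [255. 244.]
0.12 tip top [184.6 195.9] scene [236.1 170.6] [175. 207.] [254. 229.]
0.13 tip top [183.6 195.4] scene [235.9 167.2] [170. 204.] [253. 214.]
0.14 tip top [182.6 194.8] scene [235.6 163.8] [165. 201.] [252. 199.]
lens [ 0.60956796 -0.21418396  0.01      ] hend [ 0.4801688  -0.22808088  0.012     ] hstart [ 0.55799997 -0.21934848  0.015     ] 0.1301586234307965 0.052066592490566305 6.1298271765129515
depth lens rim etc [ 0.51893074 -0.22306309  0.01902483]
lid [0.57941342 0.01182925 0.012     ]
box [ 0.69068796 -0.00330099  0.03      ]
```

Request:
{"name": "play_rows", "arguments": {
  "commands": [
    [0.0345, -0.0182, 0, 0],
    [0.0345, -0.0182, 0, 0],
    [0.0345, -0.0182, 0, 0],
    [0.0345, -0.0182, 0, 0],
    [0.0345, -0.0182, 0, 0],
    [0.0345, -0.0182, 0, 0],
    [0.0345, -0.0182, 0, 0],
    [0.0345, -0.0182, 0, 0],
    [0.0345, -0.0182, 0, 0],
    [0.0345, -0.0182, 0, 0],
    [0, 0, 0, 0],
    [0, 0, 0, 0]
  ]
}}

```text
t: 1.35
eef_pos: [0.4502, -0.3992, 0.4044]
tool_rot: [-0.0, 0.993, 0.117, -0.0]
contact_force: [-0.5, 0.1, 0.6]
gripper_width: 0.997
```

Request:
{"name": "play_rows", "arguments": {
  "commands": [
    [0.0173, -0.0357, 0, 0],
    [0.0173, -0.0357, 0, 0],
    [0.0173, -0.0357, 0, 0],
    [0.0173, -0.0357, 0, 0],
    [0.0173, -0.0357, 0, 0],
    [0.0173, -0.0357, 0, 0],
    [0.0173, -0.0357, 0, 0],
    [0.0173, -0.0357, 0, 0],
    [0.0173, -0.0357, 0, 0],
    [0.0173, -0.0357, 0, 0],
    [0.0173, -0.0357, 0, 0],
    [0.0173, -0.0357, 0, 0],
    [0.0173, -0.0357, 0, 0],
    [0.0173, -0.0357, 0, 0],
    [0.0173, -0.0357, 0, 0],
    [0.0173, -0.0357, 0, 0]
  ]
}}

```text
t: 2.95
eef_pos: [0.5879, 0.2189, 0.4044]
tool_rot: [0.001, 0.993, 0.115, -0.0]
contact_force: [1.1, -0.8, 0.4]
gripper_width: 1.0
```

Request:
{"name": "play_rows", "arguments": {
  "commands": [
    [0, 0, 0, -8.3],
    [0, 0, 0, -8.3],
    [0, 0, 0, -8.3],
    [0, 0, 0, -8.3],
    [0, 0, 0, -8.3],
    [0, 0, 0, -8.3],
    [0, 0, 0, -8.3],
    [0, 0, 0, -8.3],
    [0, 0, 0, -8.3],
    [0, 0, 0, -8.3],
    [0, 0, 0, -8.3],
    [0, 0, 0, -8.3],
    [0, 0, 0, -8.3],
    [0, 0, 0, -8.3],
    [0, 0, 0, -8.3],
    [0, 0, 0, -8.3],
    [0, 0, 0, -8.3],
    [0, 0, 0, -8.3],
    [0, 0, 0, -8.3],
    [0, 0, 0, -8.3]
  ]
}}

```text
t: 4.95
eef_pos: [0.5878, 0.2173, 0.4041]
tool_rot: [-0.0, 0.004, 1.0, -0.001]
contact_force: [-0.1, 0.3, -1.0]
gripper_width: 1.001
```

Request:
{"name": "play_rows", "arguments": {
  "commands": [
    [0, 0, 0, -8.3],
    [0, 0, 0, -8.3],
    [0, 0, 0, 0],
    [0, 0, 0, 0]
  ]
}}

```text
t: 5.35
eef_pos: [0.5875, 0.2181, 0.4042]
tool_rot: [-0.0, -0.136, 0.991, -0.0]
contact_force: [0.0, -0.3, 0.4]
gripper_width: 0.997
```

```bash
python3 - <<'E'
from h import *
T,o=pose();print(o['q'],T.round(3))
c=cam('wrist');cv2.imwrite('pics/w1.png',c['frame']);np.savez('w1.npz',**c)
E
```

```text
[ 0.26702733  0.6176988  -1.05982727  1.62665146  0.56428547  1.23727957
  0.93689031] [[-0.963 -0.269 -0.001  0.588]
 [-0.269  0.963 -0.001  0.218]
 [ 0.001 -0.001 -1.     0.404]
 [ 0.     0.     0.     1.   ]]
```

View pics/w1.png

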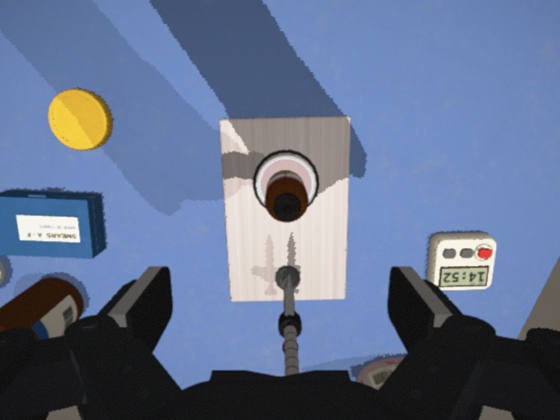

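```bash
python3 - <<'E'
from h import *
c=load('w1.npz');a=c['frame']
cv2.imwrite('pics/w1c.png',cv2.resize(a[110:350,210:365],None,fx=2.45,fy=2.45,interpolation=cv2.INTER_CUBIC))
co=np.array([ptz(c,*k,.008) for k in[(221,118),(349,117),(346,299),(232,301)]])
print(co.round(4),[np.linalg.norm(co[i]-co[i-1]).round(4) for i in range(4)])
ax=((co[2]+co[3])-(co[0]+co[1]))/2; yaw=np.arctan2(ax[1],ax[0]);x=np.array([np.cos(yaw),np.sin(yaw),0]);O=co.mean(0)-.035*x;O[2]=0
print(np.degrees(yaw),O,'ring',ptz(c,286,182,.016),'cap',ptz(c,287,206,.111),pt(c,287,206))
for z in(.09,.1,.11,.12): print(proj(c,O+.058*x+[0,0,z]),proj(c,O+.105*x+[0,0,z]))
E
```

```text
[[0.5422 0.1461 0.008 ]
 [0.5076 0.2666 0.008 ]
 [0.6961 0.3259 0.008 ]
 [0.7329 0.2034 0.008 ]] [np.float64(0.1991), np.float64(0.1254), np.float64(0.1976), np.float64(0.128)]
17.095351957006724 [0.58623426 0.22521703 0.        ] ring [0.58482094 0.22428622 0.016     ] cap [0.58568338 0.22374453 0.111     ] [0.58654409 0.22405876 0.10740702]
[289.47119533 267.1923432 ] [290.49686778 316.44487075]
[289.77701433 272.18059805] [290.82257665 322.77295158]
[290.1033866  277.50409995] [291.16927909 329.50890879]
[290.45245617 283.19782064] [291.53907239 336.6934901 ]
```

View pics/w1c.png

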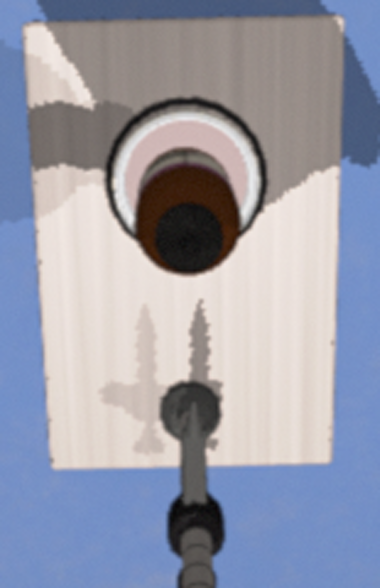

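Request:
{"name": "play_rows", "arguments": {
  "commands": [
    [0, 0.0045, 0, 0],
    [0, 0, 0.02, 0],
    [0, 0, 0.02, 0],
    [0, 0, 0.02, 0],
    [0, 0, 0.02, 0],
    [0, 0, 0.02, 0],
    [0, 0, 0.02, 0],
    [0, 0, 0.02, 0],
    [0, 0, 0.02, 0],
    [0, 0, 0.015, 0],
    [0, 0, 0.006, 0],
    [0, 0, 0, 0]
  ]
}}

```text
t: 6.6
eef_pos: [0.5856, 0.2238, 0.2228]
tool_rot: [-0.001, -0.139, 0.99, -0.0]
contact_force: [-0.6, -0.0, 0.6]
gripper_width: 1.004
```

```bash
python3 - <<'E'
from h import *
T,o=pose();print(T[:3,3],o['contact_force'])
c=cam('wrist');cv2.imwrite('pics/w2.png',c['frame']);np.savez('w2.npz',**c)
E
```

```text
[0.58562798 0.22378543 0.22275569] [-0.63952714 -0.01538564  0.56080084]
```

View pics/w2.png

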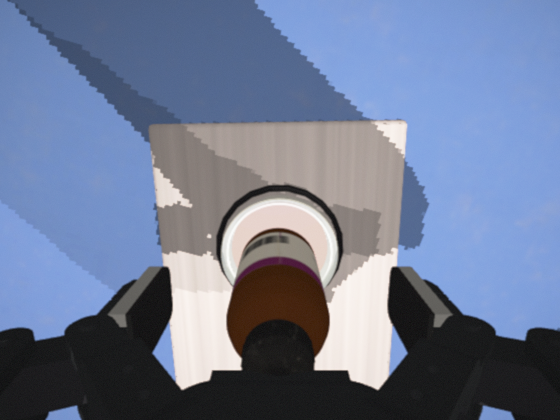

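Request:
{"name": "play_rows", "arguments": {
  "commands": [
    [0, 0, 0, 0],
    [0, 0, 0, 0],
    [0, 0, 0, 0],
    [0, 0, 0, 0],
    [0, 0, 0, 0],
    [0, 0, 0, 0],
    [0, 0, 0, 0],
    [0, 0, 0, 0]
  ],
  "claw": 0.02,
  "force": 35
}}

```text
t: 7.45
eef_pos: [0.5861, 0.224, 0.2245]
tool_rot: [0.001, -0.139, 0.99, -0.0]
contact_force: [-0.8, -1.5, 6.0]
gripper_width: 0.42
```

Request:
{"name": "play_rows", "arguments": {
  "commands": [
    [0, 0, -0.01, 0],
    [0, 0, -0.02, 0],
    [0, 0, -0.03, 0],
    [0, 0, -0.03, 0],
    [0, 0, -0.03, 0],
    [0, 0, -0.03, 0],
    [0, 0, 0, 0],
    [0, 0, 0, 0]
  ]
}}

```text
t: 8.25
eef_pos: [0.5857, 0.224, 0.3753]
tool_rot: [0.001, -0.139, 0.99, 0.0]
contact_force: [-0.3, -0.3, -1.3]
gripper_width: 0.418
```

```bash
python3 - <<'E'
from h import *
T,o=pose();print(T.round(4),o['contact_force'],o['gripper_width'])
c=cam('wrist');s=cam('scene')
cv2.imwrite('pics/w3.png',np.hstack([c['frame'][:,100:460],cv2.resize(s['frame'][60:270,130:340],(420,420))]));np.savez('w3.npz',**c);np.savez('s3.npz',**s)
E
```

```text
[[-9.615e-01 -2.747e-01  2.100e-03  5.857e-01]
 [-2.747e-01  9.615e-01  4.000e-04  2.240e-01]
 [-2.200e-03 -2.000e-04 -1.000e+00  3.753e-01]
 [ 0.000e+00  0.000e+00  0.000e+00  1.000e+00]] [-0.26288626 -0.26544062 -1.26892581] 0.418472189270818
```

View pics/w3.png

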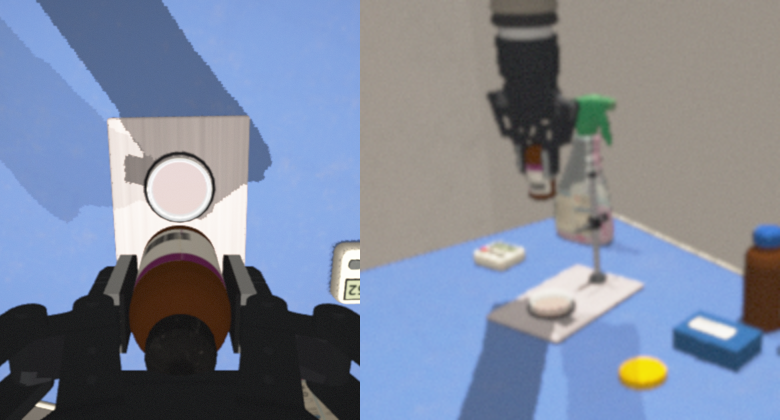

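Request:
{"name": "play_rows", "arguments": {
  "commands": [
    [0.014, 0.0275, 0, 0],
    [0.014, 0.0275, 0, 0],
    [0.014, 0.0275, 0, 0],
    [0.014, 0.0275, 0, 0],
    [0.014, 0.0275, 0, 0],
    [0.014, 0.0275, 0, 0],
    [0, 0, 0, 0],
    [0, 0, 0.025, 0],
    [0, 0, 0.025, 0],
    [0, 0, 0.025, 0],
    [0, 0, 0.025, 0],
    [0, 0, 0.025, 0],
    [0, 0, 0.02, 0],
    [0, 0, 0.01, 0],
    [0, 0, 0.01, 0],
    [0, 0, 0.003, 0],
    [0, 0, 0, 0]
  ]
}}

```text
t: 10.05
eef_pos: [0.4598, 0.3596, 0.2058]
tool_rot: [0.0, -0.139, 0.99, 0.0]
contact_force: [0.4, -0.4, -0.1]
gripper_width: 0.42
```

Request:
{"name": "play_rows", "arguments": {
  "commands": [
    [0, 0, 0.001, 0],
    [0, 0, 0.001, 0],
    [0, 0, 0.001, 0],
    [0, 0, 0.001, 0],
    [0, 0, 0.0005, 0],
    [0, 0, 0, 0]
  ]
}}

```text
t: 10.65
eef_pos: [0.4598, 0.3595, 0.2015]
tool_rot: [0.0, -0.139, 0.99, -0.0]
contact_force: [-0.5, 0.1, 3.4]
gripper_width: 0.42
```

```bash
python3 - <<'E'
from h import *
T,o=pose();print(T.round(4),o['contact_force'],o['gripper_width'])
c=cam('wrist');s=cam('scene')
cv2.imwrite('pics/w4.png',np.hstack([c['frame'][:,100:460],cv2.resize(s['frame'][100:240,110:250],(420,420))]))
E
```

```text
[[-9.616e-01 -2.746e-01  4.000e-04  4.598e-01]
 [-2.746e-01  9.616e-01 -1.000e-04  3.595e-01]
 [-3.000e-04 -2.000e-04 -1.000e+00  2.015e-01]
 [ 0.000e+00  0.000e+00  0.000e+00  1.000e+00]] [-0.48717726  0.06331699  3.43144261] 0.42021801647838813
```

View pics/w4.png

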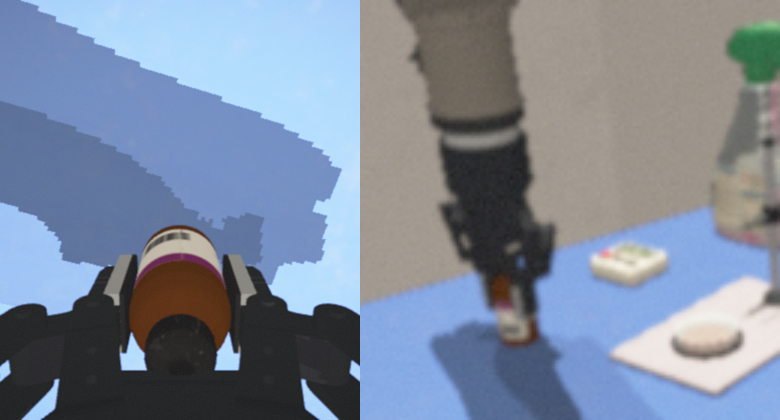

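Bottle touches the bench (3.4 N). Release and rise straight.

Request:
{"name": "play_rows", "arguments": {
  "commands": [
    [0, 0, 0, 0],
    [0, 0, 0, 0],
    [0, 0, 0, 0],
    [0, 0, 0, 0],
    [0, 0, 0, 0],
    [0, 0, 0, 0],
    [0, 0, -0.01, 0],
    [0, 0, -0.02, 0],
    [0, 0, -0.03, 0],
    [0, 0, -0.04, 0],
    [0, 0, -0.04, 0],
    [0, 0, -0.04, 0],
    [0, 0, 0, 0]
  ],
  "claw": 0.0854
}}

```text
t: 12.05
eef_pos: [0.4596, 0.3616, 0.3887]
tool_rot: [0.004, -0.139, 0.99, 0.003]
contact_force: [-0.2, 0.4, -0.4]
gripper_width: 1.0
```

```bash
python3 - <<'E'
from h import *
T,o=pose();print(T.round(4),o['contact_force'],o['gripper_width'],o['q'])
c=cam('wrist');s=cam('scene');np.savez('s5.npz',**s);t=cam('top');np.savez('t5.npz',**t)
cv2.imwrite('pics/w5.png',np.hstack([c['frame'][:,100:460],cv2.resize(s['frame'][130:235,160:265],(420,420),interpolation=cv2.INTER_CUBIC)]))
E
```

```text
[[-0.9613 -0.2752  0.0079  0.4596]
 [-0.2752  0.9614  0.007   0.3616]
 [-0.0095  0.0045 -0.9999  0.3887]
 [ 0.      0.      0.      1.    ]] [-0.18660139  0.37702134 -0.35708956] 1.0001413133341703 [ 0.01294789  0.5688024  -1.08614172  1.74640587  0.55085713  1.15631936
  0.61332989]
```

View pics/w5.png

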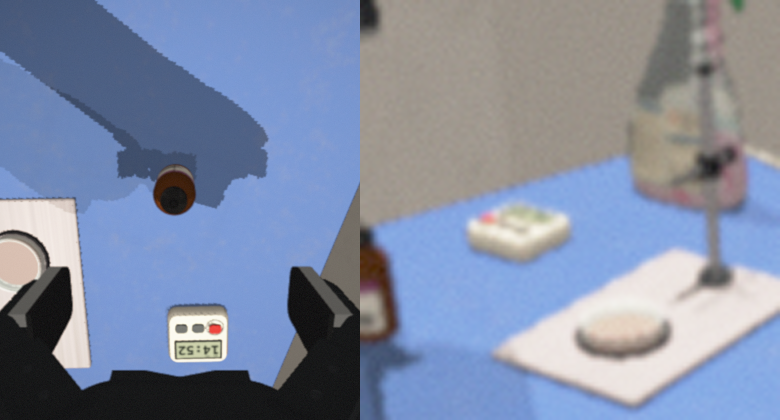

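Request:
{"name": "play_rows", "arguments": {
  "commands": [
    [-0.0072, -0.0385, 0, 0],
    [-0.0072, -0.0385, 0, 0],
    [-0.0072, -0.0385, 0, 0],
    [-0.0072, -0.0385, 0, 0],
    [-0.0072, -0.0385, 0, 0],
    [-0.0072, -0.0385, 0, 0],
    [-0.0072, -0.0385, 0, 0],
    [-0.0072, -0.0385, 0, 0],
    [0, 0, 0, 0],
    [0, 0, 0, 0],
    [0, 0, 0, 0]
  ]
}}

```text
t: 13.3
eef_pos: [0.5989, 0.0802, 0.3807]
tool_rot: [-0.001, -0.14, 0.99, 0.0]
contact_force: [-0.1, 0.5, -0.0]
gripper_width: 0.997
```

```bash
python3 - <<'E'
from h import *
T,o=pose();print(T.round(4),o['q'],o['joint_vel'].round(3))
c=cam('wrist');np.savez('w6.npz',**c)
cv2.imwrite('pics/w6.png',c['frame'])
E
```

```text
[[-9.610e-01 -2.765e-01 -1.500e-03  5.989e-01]
 [-2.765e-01  9.610e-01  6.000e-04  8.020e-02]
 [ 1.300e-03  1.000e-03 -1.000e+00  3.807e-01]
 [ 0.000e+00  0.000e+00  0.000e+00  1.000e+00]] [ 0.51293134  0.60869038 -1.06489996  1.70493474  0.57103089  1.17708779
  1.14474101] [-0.013 -0.007 -0.008 -0.001  0.005 -0.001  0.002]
```

View pics/w6.png

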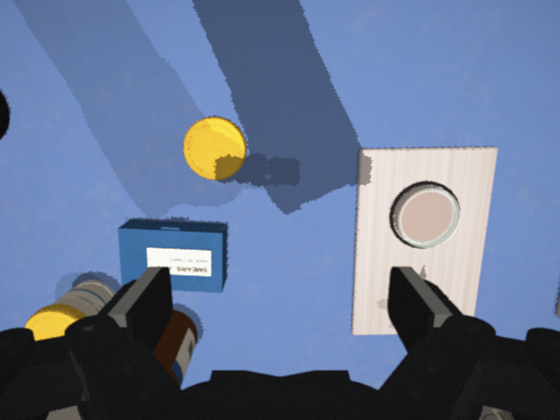

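Request:
{"name": "play_rows", "arguments": {
  "commands": [
    [0.0333, 0, 0, 0],
    [0.0333, 0, 0, 0],
    [0.0333, 0, 0, 0],
    [0, 0, 0, 0],
    [0, 0, 0, 0]
  ]
}}

```text
t: 13.85
eef_pos: [0.5031, 0.0524, 0.3815]
tool_rot: [0.0, -0.139, 0.99, -0.001]
contact_force: [0.0, 0.6, 0.7]
gripper_width: 1.001
```

```bash
python3 - <<'E'
from h import *
T,o=pose();print(T[:3,3].round(4))
c=cam('wrist');np.savez('w7.npz',**c)
a=c['frame'];cv2.imwrite('pics/w7.png',cv2.resize(a[20:260,330:560],None,fx=2.5,fy=2.5,interpolation=cv2.INTER_CUBIC))
E
```

```text
[0.5031 0.0524 0.3815]
```

View pics/w7.png

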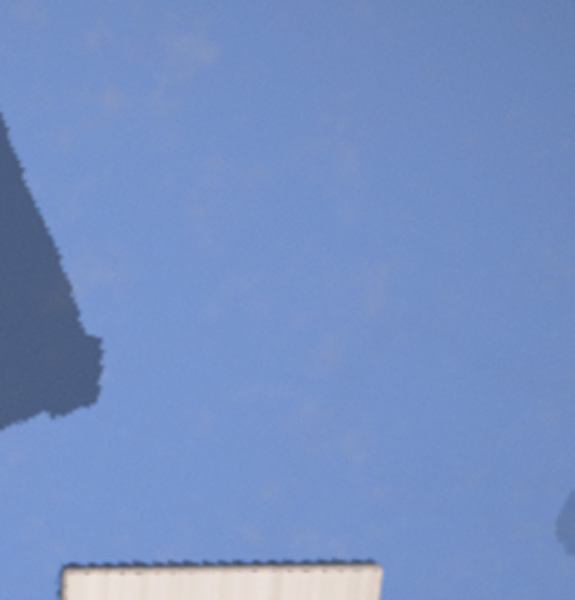

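Request:
{"name": "play_rows", "arguments": {
  "commands": [
    [-0.038, 0, 0, 0],
    [-0.038, 0, 0, 0],
    [-0.038, 0, 0, 0],
    [-0.038, 0, 0, 0],
    [-0.038, 0, 0, 0],
    [0, 0, 0, 0],
    [0, 0, 0, 0]
  ]
}}

```text
t: 14.6
eef_pos: [0.687, 0.1053, 0.3803]
tool_rot: [-0.0, -0.139, 0.99, 0.001]
contact_force: [-1.1, -0.7, 0.4]
gripper_width: 1.0
```

```bash
python3 - <<'E'
from h import *
T,o=pose();print(T[:3,3].round(4))
c=cam('wrist');np.savez('w8.npz',**c)
a=c['frame'];cv2.imwrite('pics/w8.png',cv2.resize(a[80:320,330:560],None,fx=2.5,fy=2.5,interpolation=cv2.INTER_CUBIC))
E
```

```text
[0.687  0.1053 0.3803]
```

View pics/w8.png

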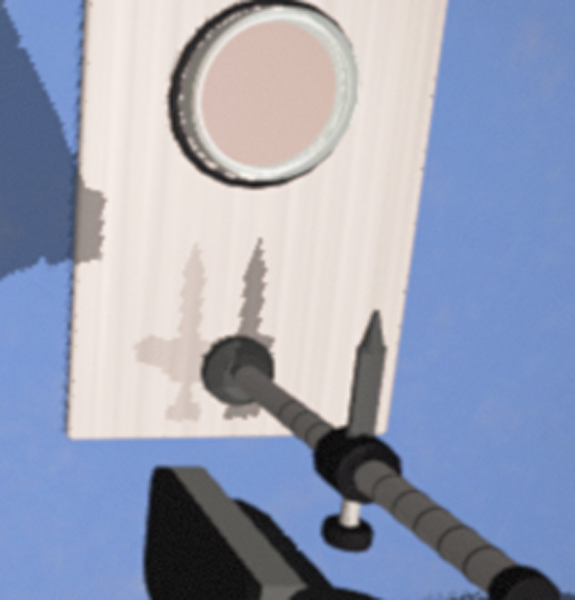

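```bash
python3 - <<'E'
from h import *
c=load('w8.npz');f=lambda x,y:(330+x/2.5-.3,80+y/2.5-.3)
D=ptz(c,*f(268,94),.023);print('dish',D,'depth',pt(c,*f(268,94)))
for k in[(374,318),(373,330),(371,345),(368,375),(366,400)]: print(k,pt(c,*f(*k)).round(4))
P=ptz(c,*f(238,370),.012);print('post base',P)
# tip: along ray closest to vertical line at D+.058x
for yaw in(16.5,17.1):
  x=np.array([np.cos(np.radians(yaw)),np.sin(np.radians(yaw)),0])
  for z in(.1,.105,.11,.115): print(yaw,z,((proj(c,[*(D+.058*x)[:2],z])+.3-[330,80])*2.5).round(1))
t=load('s5.npz');
for z in(.1,.105,.11): print(proj(t,[*(D+.058*x)[:2],z]))
d=load('w1.npz');print('w1 dish', ptz(d,286,178,.023))
E
```

```text
dish [0.58725497 0.22117016 0.023     ] depth [0.58728615 0.2210515  0.02329034]
(374, 318) [0.6446 0.2415 0.1018]
(373, 330) [0.6479 0.2425 0.1021]
(371, 345) [0.6519 0.2428 0.1038]
(368, 375) [0.6604 0.2457 0.1037]
(366, 400) [0.6679 0.2494 0.1019]
post base [0.68675275 0.25465537 0.012     ]
16.5 0.1 [360.6 307.1]
16.5 0.105 [369.9 311.4]
16.5 0.11 [379.6 315.8]
16.5 0.115 [389.7 320.4]
17.1 0.1 [362.7 307.1]
17.1 0.105 [372.1 311.3]
17.1 0.11 [381.8 315.8]
17.1 0.115 [391.9 320.3]
[236.98992484 177.27870369]
[236.87535499 175.61758149]
[236.76029731 173.94938636]
w1 dish [0.57978174 0.2227403  0.023     ]
```

Request:
{"name": "play_rows", "arguments": {
  "commands": [
    [0.0274, -0.0301, 0, 0],
    [0.0274, -0.0301, 0, 0],
    [0.0274, -0.0301, 0, 0],
    [0.0274, -0.0301, 0, 0],
    [0, 0, 0, 8.25],
    [0, 0, 0, 8.25],
    [0, 0, 0, 8.25],
    [0, 0, 0, 8.25],
    [0, 0, 0, 8.25],
    [0, 0, 0, 8.25],
    [0, 0, 0, 8.25],
    [0, 0, 0, 8.25],
    [0, 0, 0, 8.25],
    [0, 0, 0, 8.25],
    [0, 0, 0, 8.25],
    [0, 0, 0, 8.25],
    [0, 0, 0, 8.25],
    [0, 0, 0, 8.25],
    [0, 0, 0, 8.25],
    [0, 0, 0, 8.25]
  ]
}}

```text
t: 16.65
eef_pos: [0.613, -0.042, 0.3815]
tool_rot: [0.0, 0.85, 0.527, -0.0]
contact_force: [0.1, -0.3, -0.1]
gripper_width: 0.999
```

Request:
{"name": "play_rows", "arguments": {
  "commands": [
    [0, 0, 0, 8.25],
    [0, 0, 0, 8.25],
    [0, 0, 0, 8.25],
    [0, 0, 0, 8.25],
    [0, 0, 0, 8.25],
    [0, 0, 0, 8.25],
    [0, 0, 0, 8.25],
    [0, 0, 0, 0],
    [0, 0, 0, 0]
  ]
}}

```text
t: 17.55
eef_pos: [0.6134, -0.0419, 0.3814]
tool_rot: [0.0, 0.998, 0.056, 0.0]
contact_force: [-0.5, 0.4, 0.3]
gripper_width: 0.997
```

```bash
python3 - <<'E'
from h import *
T,o=pose();print(T.round(4),o['q'])
d=np.array([.525,-.2232,T[2,3]])-T[:3,3];print(T[:3,:3].T@d)
E
```

```text
[[ 9.937e-01  1.117e-01  0.000e+00  6.134e-01]
 [ 1.117e-01 -9.937e-01 -2.000e-04 -4.190e-02]
 [-0.000e+00  2.000e-04 -1.000e+00  3.814e-01]
 [ 0.000e+00  0.000e+00  0.000e+00  1.000e+00]] [ 0.22619253  0.42407223 -0.34249474  1.71094606  0.16171689  1.03435853
 -1.63007062]
[-1.08115828e-01  1.70260514e-01  3.63781353e-05]
```

Request:
{"name": "play_rows", "arguments": {
  "commands": [
    [-0.0216, 0.034, 0, 0],
    [-0.0216, 0.034, 0, 0],
    [-0.0216, 0.034, 0, 0],
    [-0.0216, 0.034, 0, 0],
    [-0.0216, 0.034, 0, 0],
    [0, 0, 0.03, 0],
    [0, 0, 0.03, 0],
    [0, 0, 0.03, 0],
    [0, 0, 0, 0],
    [0, 0, 0, 0]
  ]
}}

```text
t: 18.55
eef_pos: [0.5249, -0.2226, 0.2915]
tool_rot: [-0.0, 0.998, 0.055, -0.0]
contact_force: [-0.2, -0.1, 0.4]
gripper_width: 0.999
```

```bash
python3 - <<'E'
from h import *
T,o=pose();print(T.round(4),o['q'])
c=cam('wrist');np.savez('w9.npz',**c)
a=c['frame'];cv2.imwrite('pics/w9.png',cv2.resize(a,None,fx=1.42,fy=1.42,interpolation=cv2.INTER_CUBIC))
E
```

```text
[[ 9.940e-01  1.096e-01 -6.000e-04  5.249e-01]
 [ 1.096e-01 -9.940e-01  5.000e-04 -2.226e-01]
 [-5.000e-04 -6.000e-04 -1.000e+00  2.915e-01]
 [ 0.000e+00  0.000e+00  0.000e+00  1.000e+00]] [ 0.50692252  0.45533968 -0.27405155  1.89490776  0.16401251  0.81360921
 -1.31468687]
```

View pics/w9.png

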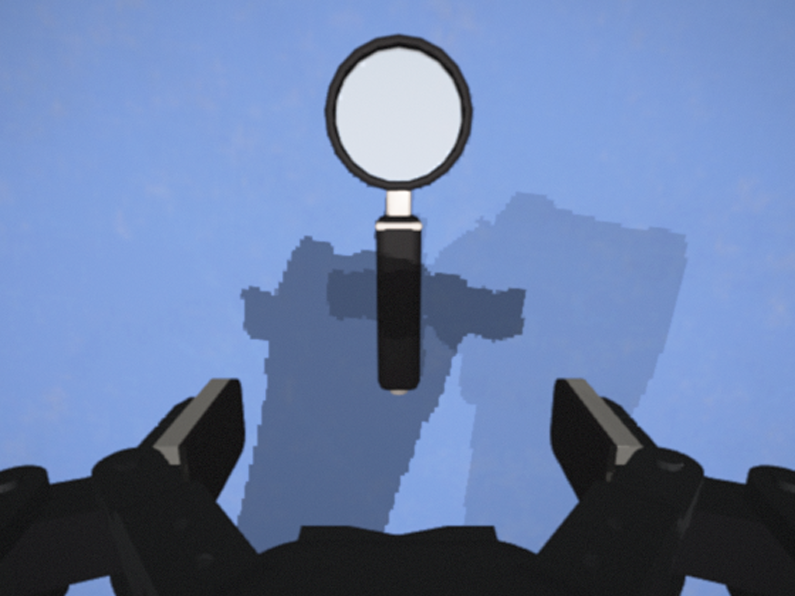

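```bash
python3 - <<'E'
from h import *
c=load('w9.npz');T=np.array([[.9940,.1096,0,.5249],[.1096,-.994,0,-.2226],[0,0,-1,.2915],[0,0,0,1]])
f=lambda x,y:((x+.5)/1.42-.5,(y+.5)/1.42-.5)
L=ptz(c,*f(399,115),.007);H=ptz(c,*f(399,385),.01);H0=ptz(c,*f(399,226),.02)
print(L,H,H0,np.linalg.norm((L-H)[:2]),np.linalg.norm((L-H0)[:2]))
d=(L-H)[:2];d/=np.linalg.norm(d);print(np.degrees(np.arctan2(d[1],d[0])))
G=L.copy();G[:2]-=.085*d;G[2]=.2915;print(G,T[:3,:3].T@(G-T[:3,3]), pt(c,*f(399,330)))
E
```

```text
[ 0.61042873 -0.21343456  0.007     ] [ 0.47577573 -0.22834336  0.01      ] [ 0.56066044 -0.21890332  0.02      ] 0.13547584241095917 0.050067853291307154
6.318059485966815
[ 0.525945   -0.22278861  0.2915    ] [0.00101805 0.00030201 0.        ] [ 0.50990296 -0.22452487  0.0206512 ]
```

Request:
{"name": "play_rows", "arguments": {
  "commands": [
    [0.001, 0.0003, 0.02, 0],
    [0, 0, 0.02, 0],
    [0, 0, 0.02, 0],
    [0, 0, 0.02, 0],
    [0, 0, 0.015, 0],
    [0, 0, 0.01, 0],
    [0, 0, 0.005, 0],
    [0, 0, 0.004, 0],
    [0, 0, 0, 0],
    [0, 0, 0, 0]
  ]
}}

```text
t: 19.6
eef_pos: [0.5262, -0.223, 0.1777]
tool_rot: [0.0, 0.999, 0.054, 0.0]
contact_force: [-1.1, -0.6, 0.2]
gripper_width: 0.998
```

Request:
{"name": "play_rows", "arguments": {
  "commands": [
    [0, 0, 0, 0],
    [0, 0, 0, 0],
    [0, 0, 0, 0],
    [0, 0, 0, 0],
    [0, 0, 0, 0],
    [0, 0, 0, 0],
    [0, 0, 0, 0],
    [0, 0, 0, 0],
    [0, 0, 0, 0],
    [0, 0, 0, 0]
  ],
  "claw": 0.01,
  "force": 60
}}

```text
t: 20.6
eef_pos: [0.5262, -0.2229, 0.1775]
tool_rot: [0.0, 0.999, 0.054, 0.0]
contact_force: [-1.0, 0.1, 6.4]
gripper_width: 0.24
```

Request:
{"name": "play_rows", "arguments": {
  "commands": [
    [0, 0, -0.005, 0],
    [0, 0, -0.01, 0],
    [0, 0, -0.02, 0],
    [0, 0, -0.03, 0],
    [0, 0, -0.03, 0],
    [0, 0, -0.03, 0],
    [0, 0, -0.03, 0],
    [0, 0, -0.02, 0],
    [0, 0, 0, 0],
    [0, 0, 0, 0],
    [0, 0, 0, 0]
  ]
}}

```text
t: 21.7
eef_pos: [0.5253, -0.2228, 0.351]
tool_rot: [-0.0, 0.999, 0.054, -0.001]
contact_force: [0.1, 0.0, -1.1]
gripper_width: 0.238
```

```bash
python3 - <<'E'
from h import *
T,o=pose();print(T.round(4),o['q'],o['contact_force'],o['gripper_width'])
c=cam('wrist');np.savez('w10.npz',**c)
a=c['frame'];cv2.imwrite('pics/w10.png',cv2.resize(a,None,fx=1.42,fy=1.42,interpolation=cv2.INTER_CUBIC))
E
```

```text
[[ 9.942e-01  1.078e-01 -2.200e-03  5.253e-01]
 [ 1.078e-01 -9.942e-01  7.000e-04 -2.228e-01]
 [-2.100e-03 -1.000e-03 -1.000e+00  3.510e-01]
 [ 0.000e+00  0.000e+00  0.000e+00  1.000e+00]] [ 0.5220121   0.38208474 -0.28960127  1.84661707  0.13263224  0.93397114
 -1.28996849] [ 0.06395367  0.00875061 -1.09965991] 0.23841064866555417
```

View pics/w10.png

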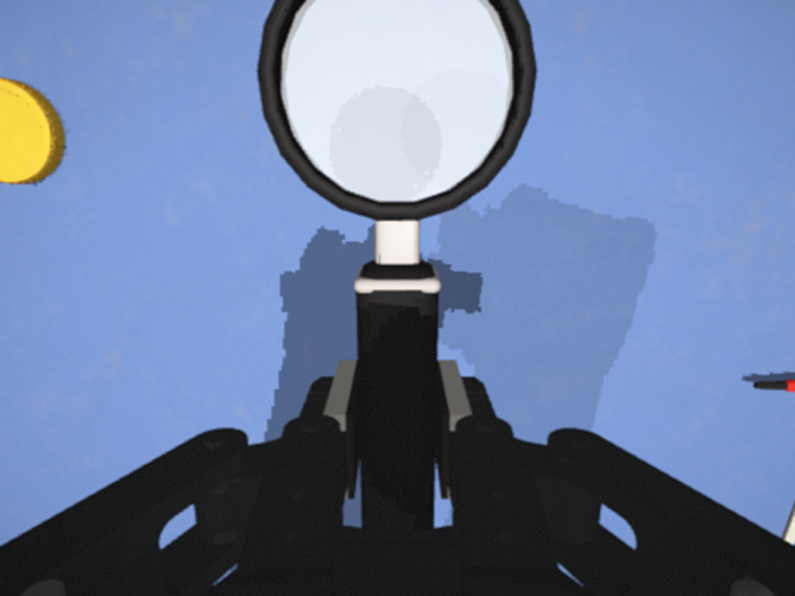

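```bash
cat >> h.py <<'E'
def rimfit(c,T):
    # rim top points in tool frame: dark pixels in tool x 40..125, |y|<40
    P=cloud(c); Q=(P-T[:3,3])@T[:3,:3]; g=c['frame'].max(-1)
    m=(g<70)&(Q[...,0]>.048)&(Q[...,0]<.125)&(abs(Q[...,1])<.042)&(Q[...,2]>.13)&(Q[...,2]<.2)&(c['depth']>0)
    q=Q[m]; med=np.median(q[:,2]); q=q[abs(q[:,2]-med)<.012]
    for _ in range(6):
        A=np.c_[q[:,:2],np.ones(len(q))]; s=np.linalg.lstsq(A,q[:,2],rcond=None)[0]; r=q[:,2]-A@s; q=q[abs(r)<max(.0015,2*r.std())]
    B=np.c_[2*q[:,:2],np.ones(len(q))]; k=np.linalg.lstsq(B,(q[:,:2]**2).sum(1),rcond=None)[0]
    ctr=k[:2]; rad=np.sqrt(k[2]+ctr@ctr); z=s[0]*ctr[0]+s[1]*ctr[1]+s[2]
    n=T[:3,:3]@np.array([s[0],s[1],-1])/np.sqrt(1+s[0]**2+s[1]**2)
    top=np.array([*ctr,z]); L=T[:3,:3]@top+T[:3,3]-.007*n
    print('n',len(q),'slopes deg',np.degrees(s[:2]).round(2),'ctr',top.round(4),'rad',rad.round(4),'normal',n.round(3),'LENS',L.round(4)); return L
E
python3 - <<'E'
from h import *
T,o=pose();c=load('w10.npz');rimfit(c,T)
E
```

```text
n 4567 slopes deg [ 0.09 -0.1 ] ctr [ 0.0839 -0.0007  0.1635] rad 0.031 normal [0.004 0.001 1.   ] LENS [ 0.6083 -0.2129  0.1802]
```

Request:
{"name": "play_rows", "arguments": {
  "commands": [
    [0, 0, 0, -3.4],
    [0, 0, 0, -3.5],
    [0, 0, 0, -3.4],
    [0.0042, -0.017, 0, 0],
    [0.0084, -0.034, 0, 0],
    [0.0084, -0.034, 0, 0],
    [0.0084, -0.034, 0, 0],
    [0.0084, -0.034, 0, 0],
    [0.0084, -0.034, 0, 0],
    [0.0084, -0.034, 0, 0],
    [0.0084, -0.034, 0, 0],
    [0.0084, -0.034, 0, 0],
    [0.0084, -0.034, 0, 0],
    [0.0084, -0.034, 0, 0],
    [0.0084, -0.034, 0, 0],
    [0.0042, -0.017, 0, 0],
    [0, 0, 0, 0],
    [0, 0, 0, 0],
    [0, 0, 0, 0]
  ]
}}

```text
t: 23.65
eef_pos: [0.507, 0.1954, 0.3515]
tool_rot: [0.001, 0.99, 0.142, -0.001]
contact_force: [-0.3, -0.2, -1.0]
gripper_width: 0.246
```

```bash
python3 - <<'E'
from h import *
T,o=pose();print(T.round(4),o['q'],o['contact_force'],o['gripper_width'])
c=cam('wrist');L=rimfit(c,T)
d=np.array([.5872,.2213,.104])-L; print('rim-based shift tool',T[:3,:3].T@d)
L2=T[:3,3]+T[:3,:3]@[.0848,0,.1705];print(L2,T[:3,:3].T@(np.array([.5872,.2213,.104])-L2))
s=cam('scene')
cv2.imwrite('pics/w11.png',np.hstack([c['frame'][:,100:460],cv2.resize(s['frame'][100:240,160:300],(420,420),interpolation=cv2.INTER_CUBIC)]))
E
```

```text
[[ 9.594e-01  2.820e-01 -1.200e-03  5.070e-01]
 [ 2.820e-01 -9.594e-01 -1.300e-03  1.954e-01]
 [-1.500e-03  9.000e-04 -1.000e+00  3.515e-01]
 [ 0.000e+00  0.000e+00  0.000e+00  1.000e+00]] [-0.08258751  0.36529365 -0.49256255  1.89810531  0.21276311  0.93112828
 -1.96067524] [-0.26749865 -0.24034541 -0.99905208] 0.24558725135173634
n 4574 slopes deg [ 0.09 -0.05] ctr [ 0.084  -0.0008  0.1636] rad 0.031 normal [0.003 0.003 1.   ] LENS [0.5871 0.2197 0.1807]
rim-based shift tool [ 0.00062708 -0.00160255  0.07672397]
[0.5881286  0.21913205 0.1808526 ] [-0.00016312 -0.00241235  0.07685076]
```

View pics/w11.png

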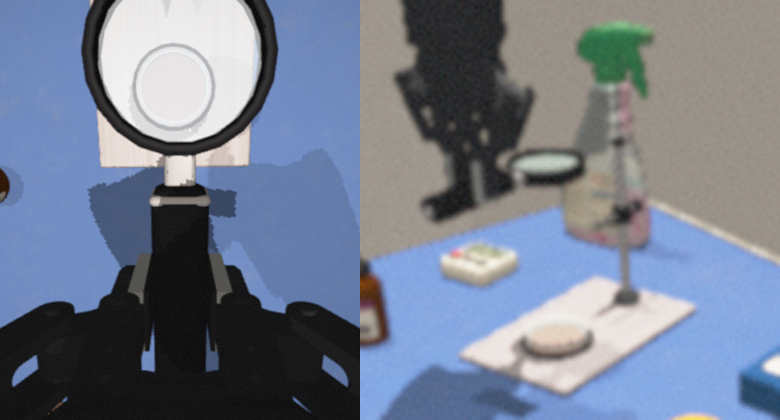

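Request:
{"name": "play_rows", "arguments": {
  "commands": [
    [0, -0.002, 0.01, 0],
    [0, 0, 0.015, 0],
    [0, 0, 0.015, 0],
    [0, 0, 0.015, 0],
    [0, 0, 0.012, 0],
    [0, 0, 0.007, 0],
    [0, 0, 0.003, 0],
    [0, 0, 0, 0],
    [0, 0, 0, 0],
    [0, 0, 0, 0]
  ]
}}

```text
t: 24.75
eef_pos: [0.5065, 0.199, 0.2758]
tool_rot: [-0.0, 0.99, 0.143, 0.001]
contact_force: [0.3, -0.7, -0.5]
gripper_width: 0.24
```

```bash
python3 - <<'E'
from h import *
T,o=pose();print(T.round(4),o['q'],o['contact_force'],o['gripper_width'],o['joint_vel'].round(3))
c=cam('wrist');L=rimfit(c,T);np.savez('w12.npz',**c)
print('tool',T[:3,:3].T@(np.array([.5872,.2213,.104])-L))
s=cam('scene');np.savez('s12.npz',**s)
cv2.imwrite('pics/w12.png',np.hstack([c['frame'][:,100:460],cv2.resize(s['frame'][130:235,170:275],(420,420),interpolation=cv2.INTER_CUBIC)]))
t=cam('top');cv2.imwrite('pics/t12.png',cv2.resize(t['frame'][130:270,80:270],None,fx=4,fy=4,interpolation=cv2.INTER_CUBIC))
E
```

```text
[[ 9.589e-01  2.837e-01  1.200e-03  5.065e-01]
 [ 2.837e-01 -9.589e-01  4.000e-04  1.990e-01]
 [ 1.200e-03 -1.000e-04 -1.000e+00  2.758e-01]
 [ 0.000e+00  0.000e+00  0.000e+00  1.000e+00]] [-0.12350219  0.46658942 -0.45905125  1.95634664  0.28743843  0.78080758
 -2.02904555] [ 0.30478149 -0.69654691 -0.50049505] 0.2399662452026489 [ 0.001 -0.001  0.001  0.001  0.001 -0.    -0.002]
n 4524 slopes deg [ 0.23 -0.1 ] ctr [ 0.084  -0.0008  0.1636] rad 0.031 normal [0.002 0.002 1.   ] LENS [0.587  0.2237 0.1053]
tool [-0.00045254  0.00237491  0.00126823]
```

View pics/w12.png

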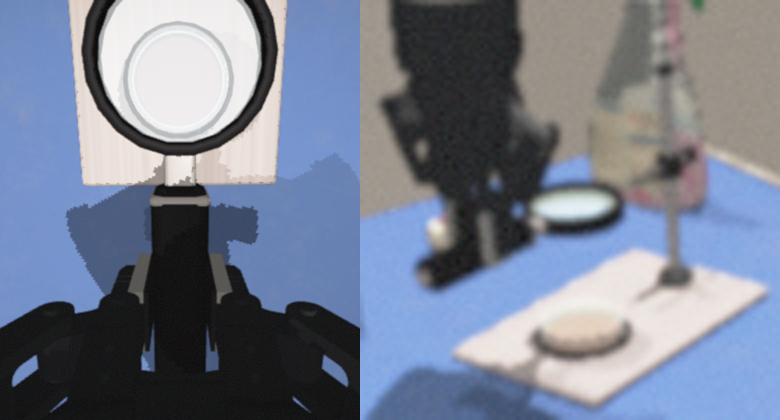

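View pics/t12.png

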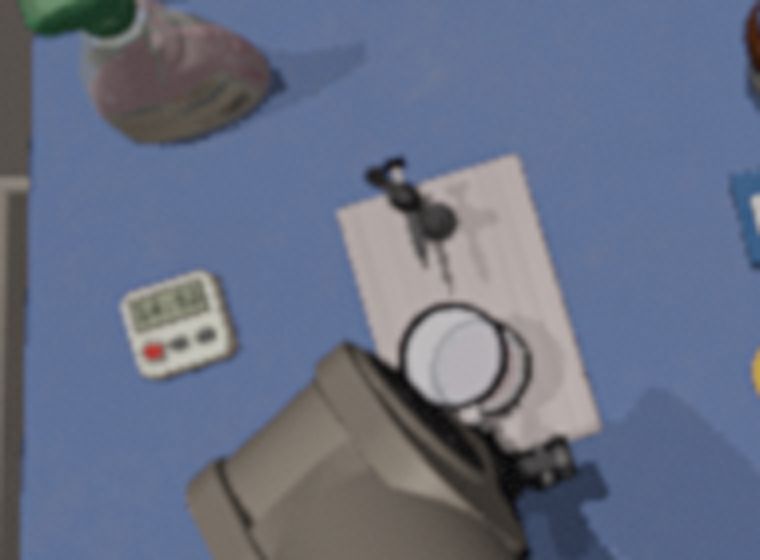

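```bash
python3 - <<'E'
from h import *
c=load('w12.npz');s=load('s12.npz');t=load('top0.npz')
print('dish w12',ptz(c,178.5+100,77,.023),'lens top view',ptz(t,80+455/4-.4,130+355/4-.4,.112))
print('lens scene',proj(s,[.587,.2237,.105]),'tip/lens px crop')
cv2.imwrite('pics/s12.png',cv2.resize(s['frame'][130:240,130:270],None,fx=5,fy=5,interpolation=cv2.INTER_CUBIC))
E
```

```text
dish w12 [0.58869161 0.22468317 0.023     ] lens top view [0.58712043 0.21914679 0.112     ]
lens scene [222.578772   182.34537855] tip/lens px crop
```

View pics/s12.png

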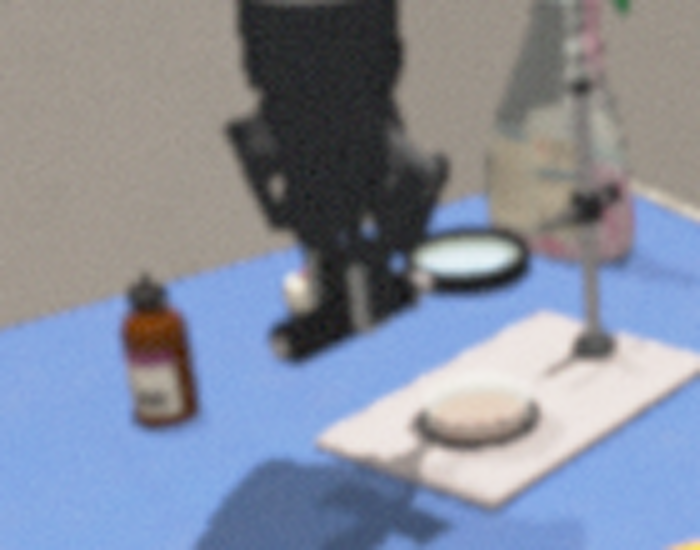

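```bash
python3 - <<'E'
from h import *
print(bot.hand_in()); T,o=pose();print(o['t'],T[:3,3],o['contact_force'],o['gripper_width'])
E
```

```text
the job is handed in; nothing more can be done
None
the job is handed in; nothing more can be done
```

I moved the bottle off the dish and am holding the loupe level over the dish at the pointer's height. The job was handed in at about 25 s of the 64 s. The hand-in reports no verdict, so success is not confirmed.

- **Bottle:** it stands upright on the bench at about (0.46, 0.36), let go. The last scene picture shows it standing there, clear of the arm.
- **Loupe position:** the lens is at about (0.587, 0.224, 0.105) and level to within about 0.3°. The dish axis measured (0.586–0.589, 0.221–0.225), depending on the view. In each camera's own view, the lens is within about 2–3 mm of the axis.
- **Height:** my readings of the pointer tip ran from 0.102 to 0.107 m, so the lens should be within about 3 mm of it.
- **Contact:** the wrist force was under 1 N with the joints at rest, and the fingers stopped at about 20.5 mm on the 22 mm handle.

My checks disagreed by 2–4 mm in y between the wrist and top cameras, which is roughly the calibration error. I saw no sign that the pointer, slide box or cup lid moved, but I did not measure them again at the end.

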